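# Roll the dosing tank home and hold a refill cartridge on its fill nipple

### The job

Push the white dosing tank along the rollers until it is home against the stop in its bay. Then take the refill cartridge out of its stand and press it squarely onto the tank's tilted nipple until both clips snap over its lip, and finish while still gripping it and pushing it down against the orange spring collar, so that the collar stays pressed nearly to the bottom. Leave the other things on the worktop where they are.

Things in the scene. Friction and masses are not known exactly. Their poses are not given: they have to be found in the camera images.
- station: Fixed aluminium roller track, mm: 330 long, 144 wide, blue bay at the far end. Origin: centre of its underside; x runs along the track to the bay, z up. The tank rides on 9 rollers, tops 36 high; side rails 116 apart inside, 56 high (bay 80). Against the rubber stops the tank's origin is at x = +85. The near end is open.
- tank: White dosing tank with blue band, mm: 130 long (x, along the track) x 110 wide x 80 tall, 0.9 to 1.6 kg, loose on the rollers, rolls with under 3 N. Origin: centre of its underside; x to the bay, z up. Starts 85 to 115 short of home. Its near face is flat, at x = -65; a cap 26 across, 12 high, stands on top at its near right corner.
- nipple: Fill fitting on the tank, mm. Origin: on its axis, on top of its grey foot (64 across), 15 ahead of the tank's centre, 94 above its underside. z: the nipple's axis, leaning 0.40 rad back to the track's near end; y: the tank's y. Brass pin 16 across, domed, to z = 34; orange sprung collar 34 across, top at z = 14; sprung steel clips at y = +20 and -20, to z = 22, up to 31 out.
- nipple_tip (a point): Domed end of the brass pin, on the axis, 34 mm above the nipple's origin.
- valve (a joint): How far the orange collar is pressed down along the nipple axis, m: 0 up, 0.008 bottom. Spring: 1.5 N at 0, 8 N at 0.008. The coupler's mouth bears on it, so the mouth is then 14 mm minus this value above the nipple's origin. Held by the clips alone the collar rises to 3 mm or less; it must be held down further by hand.
- clip_left (a joint): How far the clip on the nipple's +y side is pushed outward, m: 0 at rest, about 0.0025 while the coupler's lip passes, back near 0 when snapped over the lip. Spring 5.5 N at rest, 7 N spread.
- clip_right (a joint): The same for the clip on the -y side.
- cartridge: Refill cartridge, 117 mm long, 0.13 to 0.25 kg, round about z. Origin: centre of its mouth (lower end); z to its grip. From the mouth up, mm: steel lip 38 across (0 to 4.5), tube 30 across (to 36), bore 20 across, 36 deep; blue flange 52 (36 to 54); white grip 38 (54 to 112); cap 32. Starts upright, mouth down, in the stand. Snaps on with 6 to 14 N, pulled in, mouth 11 above the nipple's origin.
- coupler_mouth (a point): Centre of the coupler's mouth, the same point as the cartridge's origin.
- stand: Fixed grey stand, mm: foot 90 across; cup 52 across, 34 tall, 43 inside; its inner floor, on which the cartridge stands, is 10 above the worktop. Origin: centre of its underside.
- wall_tap: Fixed chrome tap behind the sink, in the way of a swing from the stand to the track: it reaches 120 mm from its origin to front and back, 60 mm wide, and its top is 111 mm above its origin (its underside), some 245 mm above the worktop. Pass well above it or in front of it.
- soap_pump: Bystander, loose: brown soap bottle with a black pump, 185 tall (mm). Origin: centre of its underside.
- wash_liquid: Bystander, loose: tall bottle with a yellow cap, 258 tall (mm). Origin: centre of its underside.
- wax_pot: Bystander, loose: low round pot, white below and tan above, 62 across (mm). Origin: centre of its underside.
- masking_tape: Bystander, loose: roll of beige tape lying flat, 100 across (mm). Origin: centre of its underside.
- stain_dropper: Bystander, loose: small brown dropper bottle, 102 tall (mm). Origin: centre of its underside.
- thread_0: Bystander, loose: reel of red thread, 43 tall (mm). Origin: centre of its underside.
Not all that is in view belongs to the job. What is shaped like the cartridge but turquoise is not meant.

How it is judged:
By the outcome, as a careful person would: the job done as asked, in the order asked, and still so for the second after the job is handed in, while the arm keeps its last pose, push and grip.
It also fails if it takes over 67 s, if anything falls off the work surface, if the arm or the gripper's body presses on something with over 40 N, if the wrist force passes 120 N, or if a joint passes its speed limit or range.

### The arm

A 7-joint arm with a two-finger parallel gripper is mounted at the origin on a cart in front of the work surface, level with it; the furniture and walls round the work are solid. World frame = base frame: x ahead of the robot, y to its left, z up, the work surface at z = 0. Lengths are in m, angles in rad, forces in N, time in s.
With the tool pointing down it reaches from about 0.425 to 0.925 m from the base axis. Payload 6.8 kg.
Tool frame: the origin (TCP) lies midway between the tips of the shut fingers; the grasp point (between the pads) lies 19 mm behind it; x points along the fingers, z is the direction in which the jaws open and shut, and the axes are right-handed (so a half turn about x gives the same grasp; the last joint's range is limited). The gripper opens to 88 mm and grips with 3 to 60 N. Pads are 20 mm wide; open, the fingers measure 115 mm over their backs; the gripper's body (75 mm by 178 mm) begins 61 mm behind the grasp point.
Start: joints at [1.085, 0.477, 0.022, 1.555, -0.011, 1.109, -0.083], TCP at [0.249, -0.627, 0.223] pointing down, gripper open.
Joint ranges: [-2.96, 2.96], [-0.34, 2.1], [-1.41, 1.46], [0.24, 2.44], [-1.37, 4.51], [0.17, 1.92], [-2.96, 2.96]. Speed limits (rad/s): [2.39, 2.39, 3.14, 3.14, 3.14, 3.14, 3.14].

### API

Orientations are given as a rotation vector (axis times angle).
In Python, from station import arm gives the robot as it stands. The module is installed in compiled form; this text tells all that it offers.
- The arm moves only by the tool play_rows, never from a script. Its argument "motion" is one flat list of numbers, 7 for each row, row after row: the opening, from 0 (shut) to 1 (fully open), then the shift along the tool's x, y, z in m, then the turn, a rotation vector about the tool's x, y, z in rad. A call has 1 to 12 rows; each row shifts and turns the pose as measured when the row begins, along the tool's axes as they then stand; what a row does not reach is not made up. A row lasts 1/12 s, in which the tool goes at most 41.7 mm and 7.16 degrees, less where a joint would pass 70% of its speed; a pose out of reach is approached as far as the arm can. A call with a gripper value outside its range is refused whole. The fingers move at their own pace and stop on an object; the grip force is fixed at half the most. Time passes only in rows, so rows that do not move let the fingers close. It gives the time, the measured TCP pose, the force and the opening at its end, in the units of the state.
- arm.state(): the state, without advancing time (a new reading comes with each control period).
- arm.camera(name): name is "scene" or "side" or "wrist"; returns a dict with "frame" (420x560x3 uint8, red, green, blue), "depth" (420x560 float32, m along the optical axis (not along the pixel's ray), 0 where there is no reading), "fx", "fy", "cx", "cy" (pixels), "dist" ([k1, k2, p1, p2, k3] as OpenCV has them; the pictures are not rectified), "view" (4x4, takes a point from world to camera coordinates). Camera axes: x right, y down, z forward; pixel columns grow to the right and rows downward; lengths in m; the calibration is good to about 2 mm. A picture is of the moment at which its call begins.
- arm.sign_off(): hands the job in, once; it reports no verdict.
Trained networks look in the newest picture that a camera, given by its name, has taken for a name from the list of things; names that differ only in an ending like _2 or _b are one class to them, and where a whole thing is asked for, a point or a joint stands for the part that bears it (a point fixed in the world has none). Each returns a list of dicts, best first, with "score" (0 to 1); they miss things now and then, are a little off and sometimes report something else, mostly with a low value. They report only what shows in the picture. A call takes as long as a camera call. They do not tell look-alikes from the thing itself.
- arm.trace(label, camera): "pixels" (420x560 bool, what is visible of it) and "point" ([column, row] in pixels, amid what is visible of it).
- arm.tip_of(label, camera): "point" ([column, row] in pixels: a listed point, or the origin of a listed thing).
The state is a dict: "time_s": time; "q": joint angles; "qd": joint speeds; "joint_efforts": joint torques, N m; "ee_pos": TCP position; "orientation": TCP orientation; "wrist_force": force on the tool from outside, world axes, zero at the start; "ft_torque": the same for the moment, N m; "finger_gap": finger opening in m.
Only numpy, scipy, OpenCV 4.12 (cv2) and the standard library are available. Lean on these libraries where they do the work, as an engineer would, in place of code of your own. Each camera call takes 0.05 s, during which the arm holds its last target. There are 200 camera calls.

## Working session

There is one attempt and no reset: what is moved stays moved. The work goes in short steps, Python scripts to look and compute and a tool call to move; the robot and the scene stay as the last step left them, time stands still between calls to the robot, and variables do not carry over. Pictures are saved under pics/ and viewed, about 8 in all and at most 12, crops included, and the job is handed in when it is done.

Besides the shell and the picture viewer there is one more tool, called after "Call:" as name(argument=value, ...), one argument or row to a line, values as JSON. play_rows: Moves the arm, as the interface text tells. Its arguments: {"type":"object","properties":{"motion":{"type":"array"}},"required":["motion"]}

```bash
mkdir -p pics; cat > h.py <<'E'
import numpy as np, cv2
from station import arm
from scipy.spatial.transform import Rotation as R
def K(c): return np.array([[c["fx"],0,c["cx"]],[0,c["fy"],c["cy"]],[0,0,1.]])
def world(c,uv,z):  # pixels+depth -> world
    uv=np.asarray(uv,float).reshape(-1,1,2)
    n=cv2.undistortPoints(uv,K(c),np.array(c["dist"],float)).reshape(-1,2)
    z=np.asarray(z).reshape(-1,1); p=np.hstack([n*z,z])
    V=np.array(c["view"]); return (p-V[:3,3])@V[:3,:3]
def ray(c,uv,h):  # intersect with height h
    a=world(c,uv,[1.])[0]; V=np.array(c["view"]); o=-V[:3,:3].T@V[:3,3]
    d=a-o; return o+d*(h-o[2])/d[2]
def proj(c,P):
    V=np.array(c["view"]); r=cv2.Rodrigues(V[:3,:3])[0]
    return cv2.projectPoints(np.asarray(P,float).reshape(-1,1,3),r,V[:3,3],K(c),np.array(c["dist"],float))[0].reshape(-1,2)
def cloud(c,m):
    m=m&(c["depth"]>0); v,u=np.nonzero(m); return world(c,np.c_[u,v],c["depth"][m])
def save(c,n): cv2.imwrite("pics/"+n,cv2.cvtColor(c["frame"],cv2.COLOR_RGB2BGR))
E
python3 - <<'E'
from h import *
s=arm.state(); print({k:np.round(v,3) for k,v in s.items()})
ims=[]
for n in ["scene","side"]:
    c=arm.camera(n); ims.append(c["frame"])
    V=np.array(c["view"]); print(n,"cam at",np.round(-V[:3,:3].T@V[:3,3],3))
    for l in ["station","tank","nipple","cartridge","stand","wall_tap"]:
        for t in arm.trace(l,n)[:3]:
            P=cloud(c,t["pixels"])
            print(l,round(t["score"],2),np.round(t["point"]),len(P), np.round(np.percentile(P,[3,50,97],axis=0),3).tolist() if len(P) else "")
    for l in ["nipple_tip","coupler_mouth","station","tank","stand"]:
        for t in arm.tip_of(l,n)[:2]: print("tip",l,round(t["score"],2),np.round(t["point"],1))
    save(c,n+"0.png")
E
```

```text
{'time_s': np.float64(0.0), 'q': array([ 1.085,  0.478,  0.022,  1.556, -0.011,  1.109, -0.083]), 'qd': array([ 0.002, -0.002,  0.001, -0.   , -0.002,  0.002, -0.001]), 'joint_efforts': array([-0.0000e+00, -5.8286e+01,  1.5340e+00, -2.7261e+01, -5.4000e-02,
        1.7000e-02,  0.0000e+00]), 'ee_pos': array([ 0.249, -0.627,  0.222]), 'orientation': array([ 0.927,  1.366, -0.926]), 'wrist_force': array([-0.819,  0.418, -0.116]), 'ft_torque': array([0.01 , 0.079, 0.043]), 'finger_gap': np.float64(0.088)}
scene cam at [-0.107  0.943  0.676]
station 0.59 [332. 212.] 2005 [[0.295, -0.379, 0.001], [0.435, -0.252, 0.032], [0.613, -0.215, 0.077]]
tank 0.79 [344. 196.] 1165 [[0.375, -0.339, 0.042], [0.43, -0.264, 0.1], [0.509, -0.237, 0.145]]
nipple 0.69 [336. 186.] 150 [[0.439, -0.314, 0.118], [0.454, -0.287, 0.133], [0.483, -0.27, 0.155]]
cartridge 0.85 [236. 267.] 516 [[0.448, 0.278, 0.032], [0.461, 0.301, 0.085], [0.485, 0.313, 0.128]]
cartridge 0.85 [192. 291.] 680 [[0.48, 0.402, 0.002], [0.492, 0.424, 0.069], [0.518, 0.437, 0.117]]
stand 0.93 [236. 288.] 549 [[0.43, 0.251, -0.0], [0.457
[... 908 characters left out ...]
0.492, 0.313, 0.128]]
cartridge 0.5 [281. 169.] 144 [[0.438, -0.333, 0.113], [0.465, -0.283, 0.129], [0.493, -0.268, 0.154]]
stand 0.66 [274. 283.] 340 [[0.433, 0.266, -0.0], [0.46, 0.311, 0.008], [0.49, 0.331, 0.035]]
stand 0.25 [269. 265.] 431 [[0.454, 0.244, 0.006], [0.472, 0.303, 0.083], [0.497, 0.313, 0.128]]
wall_tap 0.25 [306. 311.] 333 [[0.356, 0.441, 0.006], [0.37, 0.454, 0.05], [0.384, 0.461, 0.097]]
tip nipple_tip 0.71 [305.7 324.7]
tip nipple_tip 0.51 [282.2 160.6]
tip coupler_mouth 0.79 [254.5 312.2]
tip coupler_mouth 0.77 [270.4 283.9]
tip station 0.92 [273.7 199.7]
tip tank 0.64 [279.8 189.3]
tip tank 0.36 [273.4 198.2]
tip stand 0.86 [267.9 282.6]
tip stand 0.73 [278.1 164.7]
```

View pics/scene0.png

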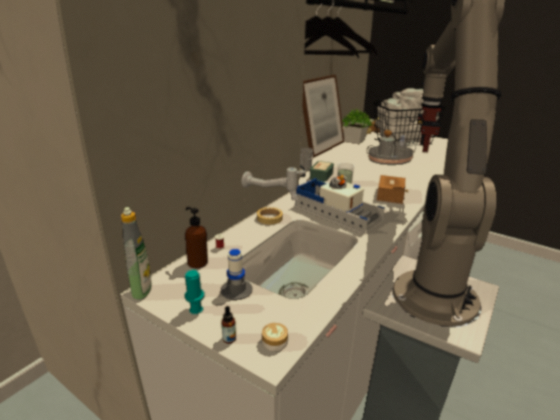

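View pics/side0.png

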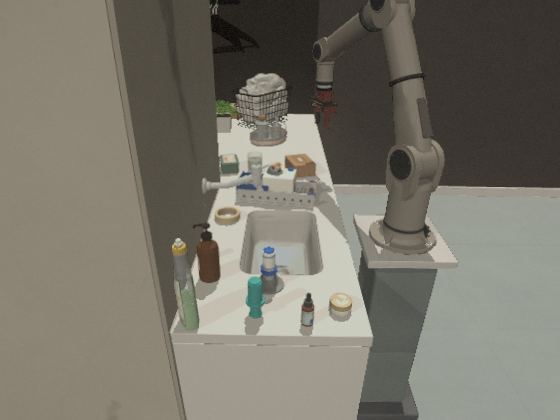

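The scene picture shows the track at (335,205) with the tank and nipple at (338,185). The real cartridge is white with a blue flange, at (236,267). The look-alikes are the turquoise one at (193,290), and possibly the green bottle at (135,250) and the dropper at (229,325). The side picture agrees: white at (268,265), turquoise at (255,296). I'll check the choice in one crop and measure the obstacles and the tool axes.

```bash
python3 - <<'E'
from h import *
s=arm.state(); print(np.round(R.from_rotvec(s["orientation"]).as_matrix(),3))
cs={n:arm.camera(n) for n in ["scene","side"]}
P=[];C=[]
for n,c in cs.items():
    m=c["depth"]>0; v,u=np.nonzero(m); P.append(cloud(c,m)); C.append(c["frame"][v,u])
P=np.vstack(P);C=np.vstack(C)
k=(P[:,0]>.2)&(P[:,0]<.9)&(P[:,1]>-.75)&(P[:,1]<.6)&(P[:,2]>-.05)&(P[:,2]<.4);P=P[k];C=C[k]
# topdown image: col = y from +.6 (left) to -.75, row= x from .9(top) to .2; 580 px/m
o=np.argsort(P[:,2]);H=np.zeros((410,790,3),np.uint8)
H[((.9-P[o,0])*580).astype(int),((.6-P[o,1])*580).astype(int)]=C[o][:,::-1]
H=cv2.dilate(H,np.ones((3,3)))
sc=cs["scene"]["frame"][225:310,170:290,::-1]
H=np.vstack([H,np.zeros((185,790,3),np.uint8)])
H[412:412+170,:240]=cv2.resize(sc,(240,170))
cv2.imwrite("pics/top.png",H)
# grid of max height, 5cm
print("rows x .25.. , cols y .55..-.75, cm")
for x in np.arange(.25,.9,.05):
    print(round(x,2),[ (int(100*np.percentile(q,99)) if len(q)>2 else '.') for y in np.arange(.55,-.75,-.05) for q in [P[(abs(P[:,0]-x)<.025)&(abs(P[:,1]-y)<.025),2]]])
E
```

```text
[[ 0.     0.929  0.369]
 [-0.     0.369 -0.929]
 [-1.     0.     0.   ]]
rows x .25.. , cols y .55..-.75, cm
0.25 ['.', 0, 0, 3, 3, 0, 0, 0, 0, 0, 0, 0, 0, 0, 0, 0, 0, 0, 0, 0, 0, 0, 35, 39, 35, 31]
0.3 ['.', 0, 0, 3, 3, 0, 0, 0, 0, 0, 0, 0, 0, 0, 0, 5, 3, 3, 5, 0, 0, 5, 6, 39, 36, 34]
0.35 ['.', 0, 9, 0, 0, 0, 0, 0, '.', '.', '.', '.', '.', '.', 0, 5, 5, 9, 10, '.', 0, 6, 6, 6, 6, 5]
0.4 ['.', 0, 7, 0, 0, 0, 0, '.', '.', '.', '.', '.', '.', '.', 0, 5, 11, 12, 12, '.', 0, 6, 6, 6, 6, '.']
0.45 ['.', 0, 0, 0, 0, 12, 8, '.', '.', '.', '.', '.', '.', '.', -1, 0, 13, 15, 14, '.', '.', 0, 0, 0, 4, 0]
0.5 ['.', 0, 11, 11, 0, 12, 4, '.', '.', '.', '.', '.', 23, 23, -1, 0, 11, 13, 13, 5, '.', '.', '.', 0, 0, 0]
0.55 ['.', 0, 0, 5, 0, 0, 0, 0, 0, 0, 0, 0, 23, 23, 0, 0, 7, '.', 7, 7, '.', '.', 8, 9, 9, 0]
0.6 ['.', 0, 0, 0, 0, 0, 11, 0, 0, 0, 0, 0, 18, 2, 2, 0, 7, 8, 8, 8, '.', '.', 8, 9, 8, 0]
0.65 ['.', 12, 24, 15, 0, 12, 18, 0, 4, 0, 0, 0, 16, 12, 2, 0, 5, 0, 0, 0, '.', 0, 5, 5, 5, 4]
0.7 ['.', 39, 39, 39, 39, 39, 39, 39, 39, 39, 39, 39, 39, 39, 39, 39, 39, 39, 39, 39, 39, 0, 5, 5, 5, 5]
0.75 ['.', 39, '.', '.', 16, '.', '.', '.', '.', 23, '.', 36, '.', '.', 37, '.', '.', '.', '.', '.', '.', 0, 5, 5, 6, 5]
0.8 ['.', 39, '.', '.', '.', '.', '.', '.', '.', '.', '.', '.', '.', '.', '.', '.', '.', '.', '.', '.', '.', '.', '.', 9, 9, 9]
0.85 ['.', 39, '.', '.', '.', '.', '.', '.', '.', '.', '.', '.', '.', '.', '.', '.', '.', '.', '.', '.', '.', '.', '.', '.', '.', 9]
```

View pics/top.png

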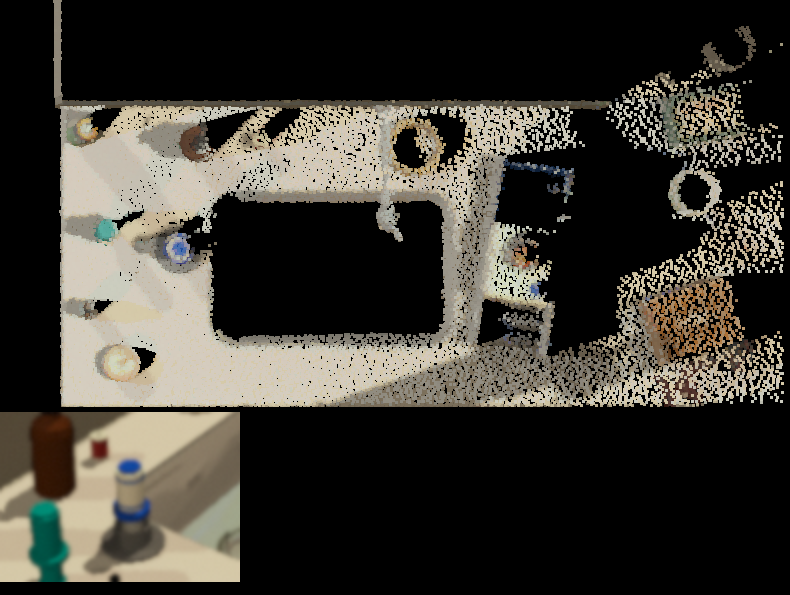

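The crop confirms the choice: white grip with blue cap and flange, standing in the grey stand. In the top view the track's yaw is about -0.1 rad, and the tap spout reaches out to x≈0.5 at y≈-0.06. Next I move above the near end of the track with the jaws shut.

Call:
play_rows(
  motion=[0, -0.015, 0, 0, 0.12, 0, 0, 0, -0.015, 0, 0, 0.12, 0, 0, 0, -0.015, 0, 0, 0.12, 0, 0, 0, -0.015, 0, 0, 0.12, 0, 0, 0, 0, 0.007, -0.04, 0, 0, 0, 0, 0, 0.007, -0.04, 0, 0, 0, 0, 0, 0.007, -0.04, 0, 0, 0, 0, 0, 0.007, -0.04, 0, 0, 0, 0, 0, 0.007, -0.04, 0, 0, 0, 0, 0, 0.007, -0.04, 0, 0, 0, 0, 0, 0.007, -0.04, 0, 0, 0, 0, 0, 0.007, -0.04, 0, 0, 0],
)

```text
time_s: 2.3
ee_pos: [0.3425, -0.3157, 0.2836]
orientation: [1.308, 1.136, -1.316]
wrist_force: [0.6, -0.4, 0.3]
finger_gap: 0.0112
```

```bash
python3 - <<'E'
from h import *
s=arm.state(); print(s["time_s"],np.round(s["ee_pos"],4)); print(np.round(R.from_rotvec(s["orientation"]).as_matrix(),3))
c=arm.camera("wrist"); save(c,"w1.png")
V=np.array(c["view"]);print(np.round(-V[:3,:3].T@V[:3,3],3),c["fx"])
P=cloud(c,np.ones((420,560),bool))
for l in ["tank","nipple","station"]:
    for t in arm.trace(l,"wrist")[:2]:
        Q=cloud(c,t["pixels"]); print(l,t["score"],np.round(t["point"]),np.round(np.percentile(Q,[3,50,97],axis=0),3).tolist())
for l in ["tank","nipple","nipple_tip","station"]:
    for t in arm.tip_of(l,"wrist")[:2]: print(l,t["score"],np.round(t["point"]))
E
```

```text
2.3 [ 0.3425 -0.3157  0.2836]
[[-0.001  0.99  -0.141]
 [-0.006 -0.141 -0.99 ]
 [-1.    -0.     0.006]]
[ 0.421 -0.326  0.446] 361.3566985959873
tank 0.8 [248.  70.] [[0.386, -0.353, 0.113], [0.445, -0.303, 0.116], [0.496, -0.25, 0.152]]
nipple 0.66 [246.  42.] [[0.437, -0.332, 0.119], [0.464, -0.306, 0.139], [0.492, -0.279, 0.16]]
station 0.77 [264. 167.] [[0.296, -0.369, 0.004], [0.342, -0.295, 0.032], [0.476, -0.222, 0.073]]
tank 0.57 [251.  75.]
nipple 0.78 [243.  47.]
nipple_tip 0.72 [240.  63.]
```

View pics/w1.png

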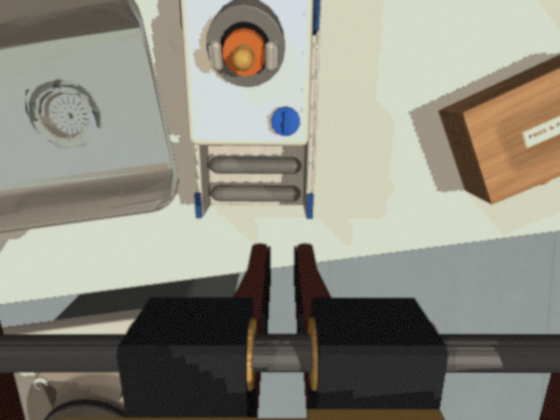

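The wrist picture shows the tank's top from (192,0) to (305,142), with the nipple tip at (243,58), the blue cap at (286,121) and two bare rollers below. Next I fit the tank's top face.

```bash
cat > tk.py <<'E'
from h import *
def tank(c):
    P=cloud(c,np.ones((420,560),bool))
    T=P[(abs(P[:,2]-.116)<.006)&(abs(P[:,1]+.3)<.1)&(P[:,0]>.3)&(P[:,0]<.62)]
    best=None
    for yaw in np.arange(-.25,.1,.004):
        a=np.array([np.cos(yaw),np.sin(yaw)]);b=np.array([-a[1],a[0]])
        v=T[:,:2]@b; w=np.subtract(*np.percentile(v,[99,1]))
        if best is None or w<best[0]: best=(w,yaw,a,b,v)
    w,yaw,a,b,v=best
    u=T[:,:2]@a; mid=np.mean(np.percentile(v,[1,99])); n=np.percentile(u,.5)
    print("z",np.median(T[:,2]).round(4),"width",w.round(4),"yaw",yaw.round(3),"near face mid",(a*n+b*mid).round(4),"origin",(a*(n+.065)+b*mid).round(4),"far",(np.percentile(u,99.5)-n).round(3))
    return yaw,a*(n+.065)+b*mid
E
python3 - <<'E'
from tk import *
c=arm.camera("wrist"); yaw,o=tank(c)
a=np.array([np.cos(yaw),np.sin(yaw)])
t=arm.tip_of("nipple_tip","wrist")
for z in t[:2]: print("nip",ray(c,z["point"],.161).round(4),"pred",(o+a*(.015-.0132)).round(4))
P=cloud(c,np.ones((420,560),bool))
# rails: z .05-.06 points 
S=P[(abs(P[:,2]-.056)<.004)&(P[:,0]<.40)&(abs(P[:,1]+.3)<.12)]
b=np.array([-a[1],a[0]]);v=S[:,:2]@b; print("rail v pct",np.percentile(v,[1,25,50,75,99]).round(3),"tank v",(o@b).round(4),"near end u",np.percentile(S[:,:2]@a,1).round(3),"tank near u",(o@a-.065).round(3))
E
```

```text
z 0.1158 width 0.1061 yaw -0.15 near face mid [ 0.3833 -0.2921] origin [ 0.4476 -0.3018] far 0.116
nip [ 0.4479 -0.3     0.161 ] pred [ 0.4493 -0.3021]
rail v pct [-0.296 -0.292 -0.29  -0.171 -0.166] tank v -0.2316 near end u 0.334 tank near u 0.423
```

Call:
play_rows(
  motion=[0, 0, 0, -0.015, 0.009, 0, 0, 0, 0, 0, -0.0145, 0, 0, 0, 0, 0.035, 0, 0, 0, 0, 0, 0, 0.035, 0, 0, 0, 0, 0, 0, 0.035, 0, 0, 0, 0, 0, 0, 0.035, 0, 0, 0, 0, 0, 0, 0.035, 0, 0, 0, 0, 0, 0, 0.034, 0, 0, 0, 0, 0, 0, 0, 0, 0, 0, 0, 0],
)

```text
time_s: 3.55
ee_pos: [0.3484, -0.2992, 0.0694]
orientation: [1.326, 1.111, -1.329]
wrist_force: [0.4, 0.5, -0.7]
finger_gap: 0.0005
```

```bash
python3 - <<'E'
from h import *
s=arm.state(); print(np.round(s["ee_pos"],4),np.round(s["wrist_force"],2),s["time_s"]); M=R.from_rotvec(s["orientation"]).as_matrix();print(np.round(M,3))
a=np.array([.9888,-.1494]);b=np.array([.1494,.9888]);print(s["ee_pos"][:2]@a,s["ee_pos"][:2]@b)
E
```

```text
[ 0.3484 -0.2992  0.0694] [ 0.42  0.46 -0.72] 3.55
[[ 0.008  0.986 -0.166]
 [-0.012 -0.166 -0.986]
 [-1.     0.009  0.01 ]]
0.3891689061148115 -0.24376405868728732
```

Call:
play_rows(
  motion=[0, -0.01, 0, -0.012, -0.017, 0, 0.008, 0, 0, 0.01, 0, 0, 0, 0, 0, 0, 0.01, 0, 0, 0, 0, 0, 0, 0.01, 0, 0, 0, 0, 0, 0, 0.012, 0, 0, 0, 0, 0, 0, 0.012, 0, 0, 0, 0, 0, 0, 0.012, 0, 0, 0, 0, 0, 0, 0.012, 0, 0, 0, 0, 0, 0, 0.012, 0, 0, 0, 0, 0, 0, 0.01, 0, 0, 0, 0],
)

```text
time_s: 4.38
ee_pos: [0.4565, -0.3041, 0.094]
orientation: [1.317, 1.108, -1.312]
wrist_force: [-2.7, 0.9, -1.4]
finger_gap: 0.0005
```

```bash
cat > st.py <<'E'
from h import *
s=arm.state(); print(np.round(s["ee_pos"],4),np.round(s["wrist_force"],2),round(s["time_s"],2),round(s["finger_gap"],4)); M=R.from_rotvec(s["orientation"]).as_matrix();print(np.round(M,3))
a=np.array([.9888,-.1494]);b=np.array([.1494,.9888]);print("u,v",s["ee_pos"][:2]@a,s["ee_pos"][:2]@b)
E
python3 st.py
```

```text
[ 0.4565 -0.3041  0.094 ] [-2.65  0.91 -1.45] 4.38 0.0005
[[ 0.018  0.988 -0.151]
 [-0.017 -0.151 -0.988]
 [-1.     0.02   0.014]]
u,v 0.496808847679268 -0.23245635353900299
```

Call:
play_rows(
  motion=[0, 0.003, 0.005, 0, 0, 0, 0, 0, 0.002, 0.004, 0, 0, 0, 0, 0, 0.001, 0.004, 0, 0, 0, 0, 0, 0, 0.004, 0, 0, 0, 0, 0, 0, 0.003, 0, 0, 0, 0],
)

```text
time_s: 4.8
ee_pos: [0.4654, -0.306, 0.0903]
orientation: [1.31, 1.13, -1.333]
wrist_force: [-8.6, 3.2, 6.2]
finger_gap: 0.0003
```

```bash
python3 st.py
```

```text
[ 0.4654 -0.306   0.0903] [-8.56  3.23  6.18] 4.8 0.0003
[[-0.009  0.988 -0.154]
 [-0.011 -0.154 -0.988]
 [-1.    -0.007  0.012]]
u,v 0.5058549745946601 -0.23303141060429958
```

Call:
play_rows(
  motion=[0, 0, 0.006, 0, 0, 0, 0, 0, 0, 0.006, 0, 0, 0, 0, 0, 0, 0.006, 0, 0, 0, 0],
)

```text
time_s: 5.05
ee_pos: [0.4645, -0.3061, 0.0894]
orientation: [1.302, 1.159, -1.362]
wrist_force: [-18.6, 5.4, 14.5]
finger_gap: 0.0003
```

Call:
play_rows(
  motion=[0, 0, -0.02, 0, 0, 0, 0, 0, -0.006, -0.03, 0, 0, 0, 0, 0, -0.04, -0.008, 0, 0, 0, 0, 0, -0.04, 0, 0, 0, 0, 0, 0, -0.04, 0, 0, 0, 0, 0, 0, -0.04, 0, 0, 0, 0, 0, 0.5, -0.04, 0, 0, 0, 0, 0, 1, 0, 0, 0, 0, 0, 0, 1, 0, 0, 0, 0, 0, 0],
)

```text
time_s: 5.8
ee_pos: [0.417, -0.2969, 0.3119]
orientation: [1.305, 1.149, -1.357]
wrist_force: [-0.4, 0.6, -1.0]
finger_gap: 0.017
```

```bash
python3 st.py; python3 - <<'E'
from tk import *
c=arm.camera("wrist"); yaw,o=tank(c); save(c,"w2.png")
a=np.array([np.cos(yaw),np.sin(yaw)]);b=np.array([-a[1],a[0]])
for z in arm.tip_of("nipple_tip","wrist")[:2]: print("nip",ray(c,z["point"],.161).round(4),"pred",(o+a*(.015-.0132)).round(4))
P=cloud(c,np.ones((420,560),bool))
S=P[(abs(P[:,2]-.056)<.004)&(P[:,0]<.44)&(abs(P[:,1]+.3)<.12)]
v=S[:,:2]@b; print("rail v",np.percentile(v,[1,99]).round(3),"tank v",(o@b).round(4),"near end u",np.percentile(S[:,:2]@a,1).round(3),"tank u",(o@a).round(4))
E
```

```text
[ 0.417  -0.2969  0.3119] [-0.43  0.58 -0.97] 5.8 0.017
[[-0.035  0.986 -0.16 ]
 [-0.004 -0.16  -0.987]
 [-0.999 -0.034  0.01 ]]
u,v 0.45671035250411307 -0.23130204695147943
z 0.1158 width 0.1063 yaw -0.138 near face mid [ 0.4783 -0.3067] origin [ 0.5427 -0.3157] far 0.091
rail v [-0.301 -0.17 ] tank v -0.238 near end u 0.333 tank u 0.581
```

Tank home: its measured origin (0.5427,-0.3157) matches the predicted (0.5428,-0.3163), and the stop pushed back with 18 N. Next I swing over to the stand, high above the tap.

Call:
play_rows(
  motion=[1, -0.017, 0.02, 0, 0, 0, 0.012, 1, -0.017, 0.02, 0, 0, 0, 0.012, 1, -0.017, 0.02, 0, 0, 0, 0.012, 1, 0, -0.01, -0.039, 0, 0, 0, 1, 0, -0.01, -0.039, 0, 0, 0, 1, 0, -0.01, -0.039, 0, 0, 0, 1, 0, -0.01, -0.039, 0, 0, 0, 1, 0, -0.01, -0.039, 0, 0, 0, 1, 0, -0.01, -0.039, 0, 0, 0, 1, 0, -0.01, -0.039, 0, 0, 0],
)

```text
time_s: 6.73
ee_pos: [0.4495, -0.0244, 0.3424]
orientation: [1.324, 1.133, -1.363]
wrist_force: [0.2, 0.6, 0.2]
finger_gap: 0.0873
```

Call:
play_rows(
  motion=[1, 0, -0.01, -0.039, 0, 0, 0, 1, 0, -0.01, -0.039, 0, 0, 0, 1, 0, -0.01, -0.039, 0, 0, 0, 1, 0, -0.01, -0.039, 0, 0, 0, 1, 0, -0.01, -0.039, 0, 0, 0, 1, 0, -0.01, -0.039, 0, 0, 0, 1, 0, -0.01, -0.039, 0, 0, 0, 1, 0, -0.01, -0.035, 0, 0, 0, 1, 0, 0, 0, 0, 0, 0],
)

```text
time_s: 7.48
ee_pos: [0.4132, 0.3107, 0.3271]
orientation: [1.304, 1.152, -1.375]
wrist_force: [-0.9, -2.2, -0.1]
finger_gap: 0.0878
```

```bash
python3 st.py; python3 - <<'E'
from h import *
print(np.round(arm.state()["q"],2))
c=arm.camera("wrist"); save(c,"w3.png")
for t in arm.trace("cartridge","wrist")[:3]:
    Q=cloud(c,t["pixels"]); print(round(t["score"],2),np.round(t["point"]),np.round(np.percentile(Q,[3,50,97],axis=0),3).tolist())
    T=Q[(Q[:,2]>.122)&(Q[:,2]<.134)]
    if len(T)>20: print("cap",len(T),T.mean(0).round(4),((T.max(0)+T.min(0))/2).round(4),T.min(0).round(3),T.max(0).round(3))
for t in arm.trace("stand","wrist")[:1]:
    Q=cloud(c,t["pixels"]); print("stand",np.round(np.percentile(Q,[1,50,99],axis=0),3).tolist())
for l in ["coupler_mouth","stand"]:
    for t in arm.tip_of(l,"wrist")[:3]: print(l,round(t["score"],2),np.round(t["point"]),ray(c,t["point"],.01 if l!="stand" else 0).round(4))
E
```

```text
[0.4132 0.3107 0.3271] [-0.87 -2.17 -0.07] 7.48 0.0878
[[-0.048  0.984 -0.169]
 [-0.006 -0.17  -0.985]
 [-0.999 -0.047  0.014]]
u,v 0.3621215947484667 0.3689249986050051
[-0.23  0.2  -0.6   1.73  0.09  1.28 -2.59]
0.95 [293. 100.] [[0.457, 0.267, 0.062], [0.476, 0.29, 0.125], [0.495, 0.31, 0.128]]
cap 961 [0.473  0.2886 0.1263] [0.4723 0.2878 0.1256] [0.454 0.27  0.122] [0.49  0.306 0.129]
0.72 [175.  88.] [[0.483, 0.39, 0.051], [0.505, 0.404, 0.111], [0.526, 0.425, 0.118]]
stand [[0.43, 0.246, 0.001], [0.481, 0.29, 0.006], [0.515, 0.331, 0.063]]
coupler_mouth 0.96 [184.  90.] [0.5045 0.4135 0.01  ]
```

View pics/w3.png

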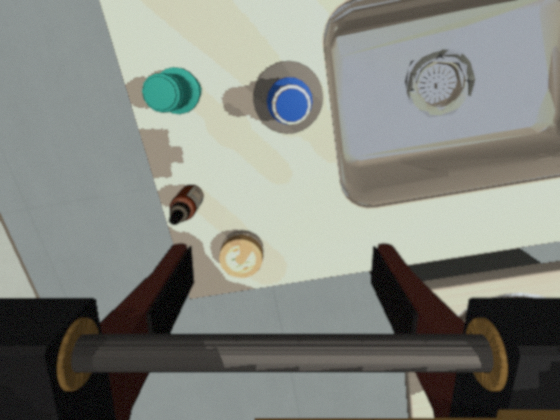

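The wrist picture shows the real cartridge's blue cap at (290,102) and the turquoise look-alike at (172,92). The cap's fitted centre is (0.4725,0.2885), top at z=0.127 as it should be. I'll align above it and descend partway.

Call:
play_rows(
  motion=[1, 0, 0, 0, 0, 0, 0.024, 1, 0, 0, 0, 0, 0, 0.024, 1, 0, 0.02, 0.004, 0, 0, 0, 1, 0, 0.02, 0.004, 0, 0, 0, 1, 0, 0.02, 0.004, 0, 0, 0, 1, 0.035, 0, 0, 0, 0, 0, 1, 0.035, 0, 0, 0, 0, 0, 1, 0.035, 0, 0, 0, 0, 0, 1, 0.025, 0, 0, 0, 0, 0, 1, 0, 0, 0, 0, 0, 0],
)

```text
time_s: 8.57
ee_pos: [0.4837, 0.2654, 0.2]
orientation: [1.354, 1.072, -1.336]
wrist_force: [-1.2, -0.6, 0.2]
finger_gap: 0.088
```

```bash
cat > to.py <<'E'
# remaining shift to world target x y z, in tool axes, and rotvec to desired tool x
import sys
from h import *
def togo(p,d,yaw=None,pr=True):
    s=arm.state(); M=R.from_rotvec(s["orientation"]).as_matrix()
    x=np.array(d,float)/np.linalg.norm(d)
    print("shift",np.round(M.T@(np.array(p)-s["ee_pos"]),4),"turn",np.round(np.cross([1,0,0],M.T@x),4),"q",np.round(s["q"],2))
E
python3 st.py; python3 -c "
from to import *
togo([.4725,.2885,.083],[0,0,-1])"
```

```text
[0.4837 0.2654 0.2   ] [-1.17 -0.64  0.18] 8.57 0.088
[[ 0.031  0.98  -0.196]
 [-0.021 -0.196 -0.98 ]
 [-0.999  0.034  0.015]]
u,v 0.4386165582026782 0.3347178169478475
shift [ 0.1161 -0.0195 -0.0222] turn [ 0.      0.0147 -0.0341] q [-0.2   0.34 -0.53  1.86  0.25  0.99 -2.61]
```

Call:
play_rows(
  motion=[1, 0, -0.01, -0.011, 0, 0.007, -0.017, 1, 0, -0.01, -0.011, 0, 0.007, -0.017, 1, 0, 0, 0, 0, 0, 0, 1, 0, 0, 0, 0, 0, 0],
)

```text
time_s: 8.9
ee_pos: [0.4678, 0.2938, 0.2037]
orientation: [1.357, 1.11, -1.351]
wrist_force: [1.7, 0.4, 0.1]
finger_gap: 0.0879
```

```bash
python3 st.py; python3 -c "
from to import *
togo([.4725,.2885,.083],[0,0,-1])"
```

```text
[0.4678 0.2938 0.2037] [1.71 0.42 0.12] 8.9 0.0879
[[ 0.002  0.98  -0.197]
 [ 0.003 -0.197 -0.98 ]
 [-1.     0.001 -0.003]]
u,v 0.4186160747903382 0.360407440937468
shift [0.1207 0.0055 0.0047] turn [ 0.     -0.0034 -0.0013] q [-0.23  0.35 -0.55  1.84  0.21  1.01 -2.63]
```

Call:
play_rows(
  motion=[1, 0, 0.005, 0.004, 0, 0, 0, 1, 0, 0, 0, 0, 0, 0, 1, 0.02, 0, 0, 0, 0, 0, 1, 0.02, 0, 0, 0, 0, 0, 1, 0.02, 0, 0, 0, 0, 0, 1, 0.012, 0, 0, 0, 0, 0, 1, 0, 0, 0, 0, 0, 0, 1, 0, 0, 0, 0, 0, 0],
)

```text
time_s: 9.57
ee_pos: [0.4791, 0.2913, 0.1376]
orientation: [1.372, 1.104, -1.337]
wrist_force: [-0.2, -0.8, 0.5]
finger_gap: 0.0877
```

```bash
python3 st.py; python3 -c "
from to import *
togo([.4725,.2885,.083],[0,0,-1])"
```

```text
[0.4791 0.2913 0.1376] [-0.17 -0.81  0.51] 9.57 0.0877
[[ 0.017  0.98  -0.199]
 [ 0.01  -0.199 -0.98 ]
 [-1.     0.015 -0.013]]
u,v 0.43019284332814706 0.3596355753675065
shift [ 0.0545 -0.0067  0.0048] turn [ 0.     -0.0132 -0.0148] q [-0.25  0.43 -0.52  1.9   0.28  0.86 -2.68]
```

Call:
play_rows(
  motion=[1, 0, -0.006, 0.004, 0, -0.012, -0.014, 1, 0, 0, 0, 0, 0, 0, 1, 0.016, -0.001, 0, 0, 0, 0, 1, 0.016, -0.001, 0, 0, 0, 0, 1, 0.014, -0.001, 0, 0, 0, 0, 1, 0.004, 0, 0, 0, 0, 0, 1, 0, 0, 0, 0, 0, 0],
)

```text
time_s: 10.15
ee_pos: [0.4732, 0.2918, 0.0935]
orientation: [1.366, 1.106, -1.346]
wrist_force: [0.3, -0.1, -0.1]
finger_gap: 0.0881
```

```bash
python3 st.py; python3 -c "
from to import *
togo([.4725,.2885,.083],[0,0,-1])"
```

```text
[0.4732 0.2918 0.0935] [ 0.33 -0.11 -0.14] 10.15 0.0881
[[ 0.009  0.98  -0.2  ]
 [ 0.006 -0.2   -0.98 ]
 [-1.     0.008 -0.008]]
u,v 0.4242970974449139 0.3592196073882975
shift [ 0.0104 -0.0001  0.0034] turn [ 0.     -0.0077 -0.0081] q [-0.27  0.49 -0.5   1.94  0.32  0.79 -2.72]
```

Call:
play_rows(
  motion=[1, 0.01, 0, 0.003, 0, -0.007, -0.008, 1, 0, 0, 0, 0, 0, 0, 0, 0, 0, 0, 0, 0, 0, 0, 0, 0, 0, 0, 0, 0, 0, 0, 0, 0, 0, 0, 0, 0, 0, 0, 0, 0, 0, 0, 0, 0, 0, 0, 0, 0, 0, 0, 0, 0, 0, 0, 0, 0, 0, 0, 0, 0, 0, 0, 0],
)

```text
time_s: 10.9
ee_pos: [0.4752, 0.2901, 0.0869]
orientation: [1.362, 1.106, -1.351]
wrist_force: [-0.9, 0.1, 1.4]
finger_gap: 0.0446
```

```bash
python3 st.py
```

```text
[0.4752 0.2901 0.0869] [-0.86  0.12  1.37] 10.9 0.0446
[[ 0.005  0.98  -0.201]
 [ 0.003 -0.201 -0.98 ]
 [-1.     0.004 -0.004]]
u,v 0.42654797238447684 0.3578660745744204
```

Call:
play_rows(
  motion=[0, 0, 0, 0, 0, 0, 0, 0, 0, 0, 0, 0, 0, 0, 0, 0, 0, 0, 0, 0, 0, 0, 0, 0, 0, 0, 0, 0],
)

```text
time_s: 11.23
ee_pos: [0.4752, 0.29, 0.0869]
orientation: [1.361, 1.106, -1.352]
wrist_force: [-0.2, 0.0, 0.5]
finger_gap: 0.0376
```

```bash
python3 st.py
```

```text
[0.4752 0.29   0.0869] [-0.16  0.01  0.48] 11.23 0.0376
[[ 0.005  0.98  -0.201]
 [ 0.003 -0.201 -0.98 ]
 [-1.     0.004 -0.004]]
u,v 0.42652579739225743 0.3577412389489785
```

Call:
play_rows(
  motion=[0, -0.012, 0, 0, 0, 0, 0, 0, -0.015, 0, 0, 0, 0, 0, 0, -0.02, 0, 0, 0, 0, 0, 0, -0.03, 0, 0, 0, 0, 0, 0, -0.035, 0, 0, 0, 0, 0, 0, -0.035, 0, 0, 0, 0, 0, 0, -0.035, 0, 0, 0, 0, 0, 0, -0.035, 0, 0, 0, 0, 0, 0, -0.035, 0, 0, 0, 0, 0, 0, -0.03, 0, 0, 0, 0, 0, 0, -0.02, 0, 0, 0, 0, 0, 0, 0, 0, 0, 0, 0, 0],
)

```text
time_s: 12.23
ee_pos: [0.468, 0.2878, 0.4087]
orientation: [1.351, 1.112, -1.355]
wrist_force: [0.9, -0.8, -0.8]
finger_gap: 0.0378
```

```bash
python3 st.py;  python3 -c "
from to import *
togo([.45,-.30,.40],[0,0,-1])"
```

```text
[0.468  0.2878 0.4087] [ 0.94 -0.77 -0.78] 12.23 0.0378
[[-0.003  0.981 -0.195]
 [ 0.    -0.195 -0.981]
 [-1.    -0.003  0.   ]]
u,v 0.4197405468517369 0.3544755912305805
shift [0.0085 0.0971 0.58  ] turn [-0.      0.0003  0.003 ] q [-0.18  0.2  -0.57  1.56  0.1   1.42 -2.53]
```

Call:
play_rows(
  motion=[0, -0.004, 0.006, 0.03, 0, 0, 0, 0, 0, 0.006, 0.036, 0, 0, 0, 0, 0, 0.006, 0.036, 0, 0, 0, 0, 0, 0.006, 0.036, 0, 0, 0, 0, 0, 0.006, 0.036, 0, 0, 0, 0, 0, 0.006, 0.036, 0, 0, 0, 0, 0, 0, 0, 0, 0, 0],
)

```text
time_s: 12.82
ee_pos: [0.4568, 0.0688, 0.4078]
orientation: [1.341, 1.124, -1.351]
wrist_force: [0.7, -0.3, -1.7]
finger_gap: 0.0378
```

```bash
python3 st.py;  python3 -c "
from to import *
togo([.43,-.285,.40],[0,0,-1])"
```

```text
[0.4568 0.0688 0.4078] [ 0.7  -0.26 -1.67] 12.82 0.0378
[[-0.01   0.983 -0.185]
 [ 0.002 -0.185 -0.983]
 [-1.    -0.01  -0.001]]
u,v 0.44144565444127676 0.13626289228118907
shift [0.0072 0.039  0.3527] turn [ 0.     -0.0006  0.0099] q [ 0.12  0.02 -0.4   1.74  0.    1.4  -2.04]
```

Call:
play_rows(
  motion=[0, 0, 0.004, 0.03, 0, 0, 0.005, 0, 0, 0.004, 0.036, -0.01, 0, 0.005, 0, 0, 0.004, 0.036, -0.01, 0, 0, 0, 0, 0.004, 0.036, -0.01, 0, 0, 0, 0, 0.004, 0.036, 0, 0, 0, 0, 0, 0.004, 0.036, 0, 0, 0, 0, 0, 0.004, 0.036, 0, 0, 0, 0, 0, 0.004, 0.036, 0, 0, 0, 0, 0, 0.004, 0.03, 0, 0, 0, 0, 0, 0, 0.015, 0, 0, 0, 0, 0, 0, 0, 0, 0, 0],
)

```text
time_s: 13.73
ee_pos: [0.4283, -0.2719, 0.3949]
orientation: [1.315, 1.15, -1.331]
wrist_force: [-1.1, -0.1, -2.7]
finger_gap: 0.0374
```

```bash
python3 st.py;  python3 - <<'E'
from to import *
from tk import tank
togo([.43,-.285,.40],[0,0,-1])
c=arm.camera("wrist"); save(c,"w4.png"); tank(c)
for l in ["nipple_tip","coupler_mouth","nipple","tank"]:
    for t in arm.tip_of(l,"wrist")[:2]: print(l,round(t["score"],2),np.round(t["point"],1),ray(c,t["point"],.161).round(4))
E
```

```text
[ 0.4283 -0.2719  0.3949] [-1.11 -0.12 -2.68] 13.73 0.0374
[[-0.017  0.988 -0.151]
 [ 0.006 -0.151 -0.988]
 [-1.    -0.018 -0.003]]
u,v 0.46409016584253876 -0.20488047766912645
shift [-0.0052  0.0036  0.0127] turn [ 0.     -0.0031  0.0176] q [ 0.48  0.09 -0.04  1.69  0.01  1.38 -1.29]
z 0.1158 width 0.1068 yaw -0.158 near face mid [ 0.479  -0.3056] origin [ 0.5432 -0.3159] far 0.119
nipple_tip 0.65 [307.1  48.9] [ 0.5439 -0.3148  0.161 ]
nipple 0.91 [304.9  39. ] [ 0.5532 -0.3138  0.161 ]
tank 0.75 [299.7  61.4] [ 0.5334 -0.3059  0.161 ]
```

View pics/w4.png

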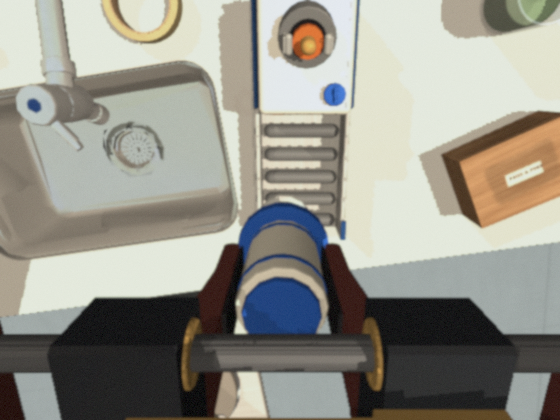

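The wrist picture shows the tank still home and the nipple tip at (307,46). The cartridge is in the jaws, with its cap at (283,305) and its flange at (283,225). Next I measure how the cartridge sits in the tool frame.

```bash
cat > cart.py <<'E'
from h import *
from scipy.optimize import least_squares
def cart():
    c=arm.camera("wrist"); s=arm.state(); M=R.from_rotvec(s["orientation"]).as_matrix()
    m=np.zeros((420,560),bool); m[190:345,225:345]=1
    Q=(cloud(c,m)-s["ee_pos"])@M
    Q=Q[(abs(Q[:,1])<.04)&(abs(Q[:,2])<.03)&(Q[:,0]>-.06)&(Q[:,0]<.06)]
    cap=Q[Q[:,0]<np.percentile(Q[:,0],2)+.003]
    print("cap top x",np.median(cap[:,0]).round(4),"centre yz",((cap.max(0)+cap.min(0))/2)[1:].round(4),"span",np.ptp(cap,axis=0)[1:].round(4))
    # axis fit: outer radius profile vs distance from cap top
    x0=np.median(cap[:,0])
    t=0.117-(Q[:,0]-x0)
    g=Q[(t>.060)&(t<.108)]; f=Q[(t>.037)&(t<.051)]
    def res(p):
        r=lambda A:np.hypot(A[:,1]-p[0]-p[2]*A[:,0],A[:,2]-p[1]-p[3]*A[:,0])
        return np.r_[r(g)-.019,r(f)-.026,p[2:]*.3]
    o=least_squares(res,[0,0,0,0],loss="soft_l1",f_scale=.001)
    print("n",len(g),len(f),"axis yz at x=0",o.x[:2].round(4),"slope",o.x[2:].round(3),"mouth x",round(x0+.117,4),"mouth yz",(o.x[:2]+o.x[2:]*(x0+.117)).round(4),"rms",np.sqrt(np.mean(res(o.x)**2)).round(4))
    return o.x,x0+.117
if __name__=="__main__": cart()
E
python3 cart.py; python3 - <<'E'
from h import *
s=arm.state(); M=R.from_rotvec(s["orientation"]).as_matrix()
for n in ["scene","side"]:
    c=arm.camera(n)
    print(n,"pred mouth px",proj(c,s["ee_pos"]+M@[.077,-.002,0]).round(1))
    for t in arm.tip_of("coupler_mouth",n)[:3]: print(t["score"],np.round(t["point"],1))
    T=np.array([.5450,-.3162,.161]); print("pred tip",proj(c,T).round(1),[ (round(t["score"],2),np.round(t["point"],1)) for t in arm.tip_of("nipple_tip",n)[:2]])
E
```

```text
cap top x -0.0553 centre yz [0.0053 0.0008] span [0.0138 0.0414]
n 9951 1911 axis yz at x=0 [-0.0048  0.0002] slope [-0.027  0.002] mouth x 0.0617 mouth yz [-0.0065  0.0004] rms 0.0062
scene pred mouth px [[347.  135.9]]
0.61 [196.4 311.5]
0.55 [344.8 134.5]
pred tip [[321.1 168.3]] [(0.7, array([320.6, 171.4]))]
side pred mouth px [[285.1 126.4]]
0.71 [251.5 316.1]
0.52 [283.5 128.3]
pred tip [[256.1 160.1]] [(0.6, array([257.3, 157.9]))]
```

```bash
python3 - <<'E'
import re
t=open("cart.py").read()
t=t.replace("m[190:345,225:345]=1","m[190:334,235:330]=1; f=c['frame'].astype(int); blue=m&(f[...,2]>f[...,0]+40)")
t=t.replace("cap=Q[Q[:,0]<np.percentile(Q[:,0],2)+.003]","B=(cloud(c,blue)-s['ee_pos'])@M; cap=B[(B[:,0]<-.03)&(B[:,0]>-.05)&(abs(B[:,1])<.03)]; cap=cap[abs(cap[:,0]-np.median(cap[:,0]))<.004]")
open("cart.py","w").write(t)
E
python3 cart.py
```

```text
cap top x -0.04 centre yz [ 0.0016 -0.0004] span [0.024  0.0306]
n 3606 246 axis yz at x=0 [-0.0028  0.    ] slope [-0.007  0.01 ] mouth x 0.077 mouth yz [-0.0033  0.0008] rms 0.0016
```

Call:
play_rows(
  motion=[0, 0, 0, 0, 0, -0.003, 0.1, 0, 0, 0, 0, 0, 0, 0.1, 0, 0, 0, 0, 0, 0, 0.09, 0, 0, 0, 0, 0, 0, 0.06, 0, 0, 0, 0, 0, 0, 0, 0, 0, 0, 0, 0, 0, 0],
)

```text
time_s: 14.88
ee_pos: [0.4308, -0.2679, 0.3957]
orientation: [1.438, 0.86, -1.059]
wrist_force: [0.2, -1.4, -1.2]
finger_gap: 0.0375
```

```bash
cat > nip.py <<'E'
from h import *
import sys
def nip(h,off=(.077,-.0026,.0),dN=(-.0004,.0007,0),yaw=-.15):
    T=np.array([.543,-.3159]);a=np.array([np.cos(yaw),np.sin(yaw)])
    N=np.r_[T+.015*a,.13]+dN
    x=np.r_[np.sin(.4)*a,-np.cos(.4)];y=np.r_[np.cos(.4)*a,np.sin(.4)];G=np.c_[x,y,np.cross(x,y)]
    s=arm.state();M=R.from_rotvec(s["orientation"]).as_matrix()
    tgt=N-h*x-G@off
    mouth=s["ee_pos"]+M@off
    print("shift",(M.T@(tgt-s["ee_pos"])).round(4),"turn",R.from_matrix(M.T@G).as_rotvec().round(3),"mouth in nipple frame (along n, y', b)",(G.T@(mouth-N)*[-1,1,-1]).round(4))
    print("t",round(s["time_s"],2),"F tool",(M.T@s["wrist_force"]).round(2),"torque",(M.T@s["ft_torque"]).round(2),"gap",round(s["finger_gap"],4),"q",s["q"].round(2))
if __name__=="__main__": nip(float(sys.argv[1]))
E
python3 nip.py 0.07
```

```text
shift [0.148  0.0291 0.0304] turn [ 0.004 -0.002  0.053] mouth in nipple frame (along n, y', b) [ 0.2196 -0.0254  0.0302]
t 14.88 F tool [ 1.3  -0.04  1.33] torque [ 0.07  0.05 -0.42] gap 0.0375 q [ 0.53 -0.11 -0.02  1.92 -0.15  1.01 -1.14]
```

Call:
play_rows(
  motion=[0, 0, 0, 0, 0, 0, 0.05, 0, 0, 0.012, 0.012, 0, 0, 0, 0, 0, 0.012, 0.012, 0, 0, 0, 0, 0, 0, 0, 0, 0, 0, 0, 0.025, 0, 0, 0, 0, 0, 0, 0.025, 0, 0, 0, 0, 0, 0, 0.025, 0, 0, 0, 0, 0, 0, 0.02, 0, 0, 0, 0, 0, 0, 0, 0, 0, 0, 0, 0, 0, 0, 0, 0, 0, 0, 0],
)

```text
time_s: 15.72
ee_pos: [0.4918, -0.297, 0.3142]
orientation: [1.444, 0.839, -1.025]
wrist_force: [-0.1, -0.6, -1.9]
finger_gap: 0.0374
```

```bash
python3 nip.py 0.05
```

```text
shift [ 0.0691 -0.0054  0.0108] turn [ 0.013 -0.008  0.018] mouth in nipple frame (along n, y', b) [0.1192 0.0051 0.0109]
t 15.72 F tool [ 1.79 -0.69  0.61] torque [-0.01 -0.   -0.49] gap 0.0374 q [ 0.52  0.06 -0.    1.96 -0.2   0.78 -1.07]
```

Call:
play_rows(
  motion=[0, 0, -0.004, 0.009, 0.013, -0.008, 0.018, 0, 0, 0, 0, 0, 0, 0, 0, 0.018, 0, 0, 0, 0, 0, 0, 0.018, 0, 0, 0, 0, 0, 0, 0.01, 0, 0, 0, 0, 0, 0, 0, 0, 0, 0, 0, 0, 0, 0, 0, 0, 0, 0, 0],
)

```text
time_s: 16.3
ee_pos: [0.5056, -0.3123, 0.278]
orientation: [1.457, 0.799, -1.02]
wrist_force: [0.5, -0.6, -1.1]
finger_gap: 0.0378
```

```bash
python3 nip.py 0.05; python3 - <<'E'
from h import *
ims=[]
for n,(u,v) in {"scene":(325,160),"side":(262,152)}.items():
    c=arm.camera(n); f=c["frame"][v-45:v+45,u-60:u+60,::-1]; ims.append(cv2.resize(f,(480,360),interpolation=cv2.INTER_CUBIC))
    print(n,[(round(t["score"],2),np.round(t["point"],1)) for t in arm.tip_of("coupler_mouth",n)[:3]],[(round(t["score"],2),np.round(t["point"],1)) for t in arm.tip_of("nipple_tip",n)[:2]])
c=arm.camera("wrist"); f=c["frame"][:,:,::-1]; 
I=np.hstack([cv2.resize(ims[0],(400,300)),cv2.resize(ims[1],(400,300))]); I=np.vstack([I,cv2.resize(f[0:210],(800,300))]); cv2.imwrite("pics/pre.png",I)
E
```

```text
shift [ 0.0295 -0.0075 -0.0029] turn [-0.003  0.006 -0.012] mouth in nipple frame (along n, y', b) [ 0.0796  0.008  -0.0032]
t 16.3 F tool [1.22 0.09 0.5 ] torque [-0.01  0.05 -0.56] gap 0.0378 q [ 0.53  0.11  0.    1.99 -0.23  0.66 -1.04]
scene [(0.9, array([193.9, 309.7])), (0.5, array([324.4, 159.9]))] [(0.45, array([318.9, 172.1]))]
side [(0.64, array([256.2, 151.7])), (0.63, array([257.8, 315.1]))] [(0.59, array([253.7, 158.9]))]
```

View pics/pre.png

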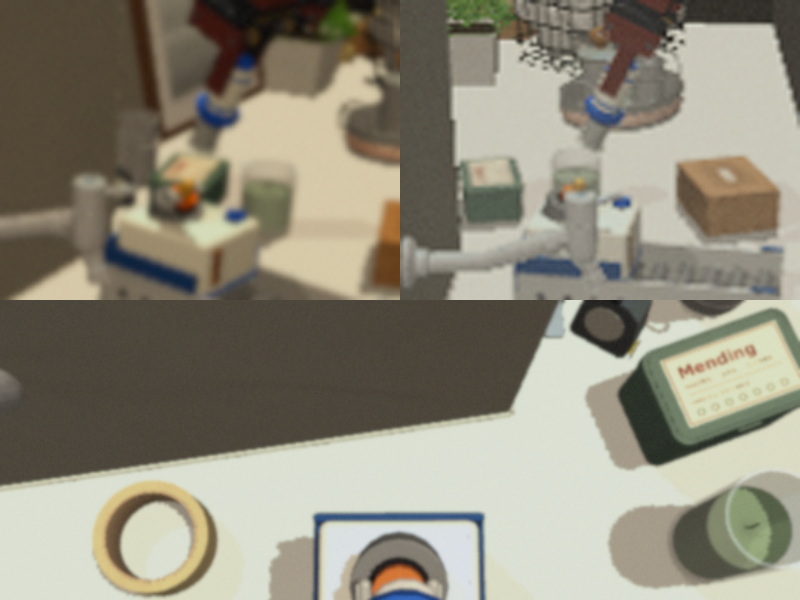

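The crops show the cartridge above the nipple, tilted along its axis. Next I correct the lateral offset and close in to just above the pin.

Call:
play_rows(
  motion=[0, 0, -0.007, -0.003, -0.003, 0.006, -0.012, 0, 0, 0, 0, 0, 0, 0, 0, 0.012, -0.001, 0, 0, 0, 0, 0, 0.012, -0.001, 0, 0, 0, 0, 0, 0.008, 0, 0, 0, 0, 0, 0, 0, 0, 0, 0, 0, 0, 0, 0, 0, 0, 0, 0, 0],
)

```text
time_s: 17.23
ee_pos: [0.5105, -0.3093, 0.242]
orientation: [1.454, 0.816, -1.023]
wrist_force: [0.8, 0.3, -2.2]
finger_gap: 0.0375
```

```bash
python3 nip.py 0.038
```

```text
shift [0.0067 0.0028 0.0011] turn [ 0.001 -0.     0.001] mouth in nipple frame (along n, y', b) [ 0.0447 -0.0029  0.0011]
t 17.23 F tool [ 2.27 -0.17 -0.37] torque [ 0.02  0.04 -0.5 ] gap 0.0375 q [ 0.53  0.16 -0.01  2.02 -0.25  0.6  -1.02]
```

Call:
play_rows(
  motion=[0, 0, 0.003, 0.001, 0, 0, 0, 0, 0, 0, 0, 0, 0, 0, 0, 0.004, 0, 0, 0, 0, 0, 0, 0, 0, 0, 0, 0, 0],
)

```text
time_s: 17.57
ee_pos: [0.5154, -0.3113, 0.2398]
orientation: [1.454, 0.815, -1.023]
wrist_force: [-0.7, -0.6, -2.1]
finger_gap: 0.0375
```

```bash
python3 nip.py 0.03; python3 cart.py
```

```text
shift [ 0.0106 -0.001  -0.0002] turn [0.001 0.    0.   ] mouth in nipple frame (along n, y', b) [ 0.0406  0.001  -0.0002]
t 17.57 F tool [ 1.75 -1.35  0.69] torque [ 0.04  0.03 -0.54] gap 0.0375 q [ 0.53  0.17 -0.01  2.01 -0.25  0.6  -1.02]
cap top x -0.0396 centre yz [ 0.0012 -0.0002] span [0.0242 0.03  ]
n 3620 253 axis yz at x=0 [-0.0031 -0.    ] slope [-0.008  0.009] mouth x 0.0774 mouth yz [-0.0037  0.0007] rms 0.0016
```

Call:
play_rows(
  motion=[0, 0.005, -0.001, 0, 0, 0, 0, 0, 0, 0, 0, 0, 0, 0, 0, 0.005, 0, 0, 0, 0, 0, 0, 0, 0, 0, 0, 0, 0],
)

```text
time_s: 17.95
ee_pos: [0.5187, -0.3121, 0.2303]
orientation: [1.454, 0.813, -1.022]
wrist_force: [0.8, 0.4, -1.7]
finger_gap: 0.0377
```

```bash
python3 nip.py 0.018
```

```text
shift [ 0.0126 -0.0005 -0.0005] turn [ 0.001  0.001 -0.002] mouth in nipple frame (along n, y', b) [ 0.0306  0.0006 -0.0006]
t 17.95 F tool [ 1.9   0.04 -0.51] torque [ 0.04 -0.01 -0.5 ] gap 0.0377 q [ 0.53  0.19 -0.01  2.01 -0.25  0.57 -1.02]
```

Call:
play_rows(
  motion=[0, 0.004, 0, 0, 0, 0, 0, 0, 0, 0, 0, 0, 0, 0, 0, 0.004, 0, 0, 0, 0, 0, 0, 0, 0, 0, 0, 0, 0],
)

```text
time_s: 18.28
ee_pos: [0.5221, -0.3125, 0.2219]
orientation: [1.455, 0.814, -1.022]
wrist_force: [-0.7, 0.3, -2.4]
finger_gap: 0.0376
```

```bash
python3 nip.py 0.010
```

```text
shift [ 0.0115 -0.0003 -0.0004] turn [ 0.001  0.001 -0.001] mouth in nipple frame (along n, y', b) [ 0.0215  0.0004 -0.0005]
t 18.28 F tool [ 1.87 -1.63 -0.2 ] torque [ 0.01 -0.02 -0.53] gap 0.0376 q [ 0.53  0.2  -0.01  2.02 -0.26  0.56 -1.01]
```

Call:
play_rows(
  motion=[0, 0.004, 0, 0, 0, 0, 0, 0, 0.004, 0, 0, 0, 0, 0, 0, 0.004, 0, 0, 0, 0, 0],
)

```text
time_s: 18.53
ee_pos: [0.5276, -0.3129, 0.2119]
orientation: [1.455, 0.813, -1.02]
wrist_force: [-3.3, 0.8, 2.6]
finger_gap: 0.0379
```

```bash
python3 nip.py 0.007
```

```text
shift [ 0.0031 -0.0015  0.    ] turn [ 0.001  0.    -0.003] mouth in nipple frame (along n, y', b) [0.0101 0.0017 0.    ]
t 18.53 F tool [-3.76 -2.12 -0.28] torque [ 0.02  0.49 -0.79] gap 0.0379 q [ 0.52  0.22 -0.02  2.02 -0.26  0.53 -1.01]
```

Call:
play_rows(
  motion=[0, 0.004, -0.001, 0, 0, 0, 0, 0, 0.004, 0, 0, 0, 0, 0],
)

```text
time_s: 18.7
ee_pos: [0.5315, -0.3148, 0.2071]
orientation: [1.455, 0.807, -1.018]
wrist_force: [-18.5, 6.6, 36.5]
finger_gap: 0.0377
```

```bash
python3 nip.py 0.0065
```

```text
shift [-0.0024 -0.0034 -0.0012] turn [ 0.001  0.002 -0.008] mouth in nipple frame (along n, y', b) [ 0.0041  0.0041 -0.0014]
t 18.7 F tool [-41.2   -3.22  -3.66] torque [ 0.04  1.38 -1.39] gap 0.0377 q [ 0.53  0.24 -0.02  2.02 -0.27  0.52 -1.  ]
```

Call:
play_rows(
  motion=[0, 0, -0.002, -0.001, 0, 0, -0.006, 0, 0.001, -0.001, 0, 0, 0, 0, 0, 0.001, 0, 0, 0, 0, 0],
)

```text
time_s: 18.95
ee_pos: [0.5315, -0.3148, 0.2078]
orientation: [1.454, 0.805, -1.019]
wrist_force: [-8.3, 4.1, 9.9]
finger_gap: 0.0375
```

```bash
python3 nip.py 0.0065; python3 cart.py; python3 - <<'E'
from h import *
ims=[]
for n,(u,v) in {"scene":(322,165),"side":(262,160)}.items():
    c=arm.camera(n); f=c["frame"][v-45:v+30,u-50:u+50,::-1]; ims.append(cv2.resize(f,(400,300),interpolation=cv2.INTER_CUBIC))
f=arm.camera("wrist")["frame"][150:345,200:360,::-1]
I=np.hstack(ims); W=cv2.resize(f,(246,300)); I=np.vstack([I,np.hstack([W,np.zeros((300,554,3),np.uint8)])]); cv2.imwrite("pics/on.png",I)
E
```

```text
shift [-0.0017 -0.0037 -0.0013] turn [ 0.001  0.004 -0.008] mouth in nipple frame (along n, y', b) [ 0.0048  0.0043 -0.0016]
t 18.95 F tool [-12.62  -4.12  -2.79] torque [ 0.01  0.77 -1.5 ] gap 0.0375 q [ 0.52  0.23 -0.02  2.02 -0.27  0.52 -1.01]
cap top x -0.0413 centre yz [0.0021 0.0002] span [0.0225 0.0302]
n 3598 238 axis yz at x=0 [-0.0039 -0.0002] slope [-0.029 -0.007] mouth x 0.0757 mouth yz [-0.0061 -0.0007] rms 0.0018
```

View pics/on.png

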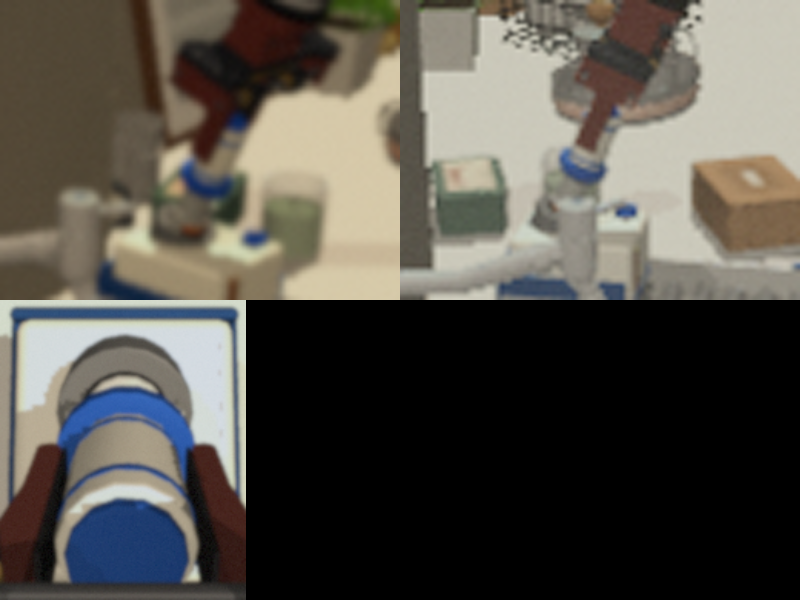

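The crop shows the cartridge seated on the nipple with the collar hidden under the mouth and both jaws gripping. Corrected for a 1.4 mm slide in the grip, the mouth is about 6 mm above the nipple's origin, so the collar is near the bottom. I'll check that the hold is steady.

Call:
play_rows(
  motion=[0, 0.0012, 0, 0, 0, 0, 0, 0, 0.0012, 0, 0, 0, 0, 0, 0, 0.0012, 0, 0, 0, 0, 0],
)

```text
time_s: 19.4
ee_pos: [0.5318, -0.3151, 0.2077]
orientation: [1.455, 0.805, -1.018]
wrist_force: [-11.7, 5.9, 16.0]
finger_gap: 0.0377
```

```bash
python3 nip.py 0.0065; python3 - <<'E'
from cart import *
from tk import tank
for i in range(5): c=arm.camera("wrist")
cart()
P=cloud(c,np.ones((420,560),bool)); tank(c)
E
python3 nip.py 0.0065
```

```text
shift [-0.002  -0.004  -0.0015] turn [ 0.     0.003 -0.009] mouth in nipple frame (along n, y', b) [ 0.0045  0.0047 -0.0018]
t 19.4 F tool [-19.67  -5.08  -4.06] torque [-0.02  1.1  -1.8 ] gap 0.0377 q [ 0.52  0.24 -0.02  2.02 -0.27  0.52 -1.01]
cap top x -0.0413 centre yz [0.0023 0.0002] span [0.0231 0.0302]
n 3588 242 axis yz at x=0 [-0.0039 -0.0001] slope [-0.031 -0.006] mouth x 0.0757 mouth yz [-0.0063 -0.0006] rms 0.0018
z 0.1156 width 0.107 yaw -0.182 near face mid [ 0.4808 -0.3039] origin [ 0.5447 -0.3157] far 0.127
shift [-0.002  -0.0039 -0.0015] turn [ 0.     0.003 -0.009] mouth in nipple frame (along n, y', b) [ 0.0045  0.0046 -0.0017]
t 19.7 F tool [-17.91  -4.6   -2.91] torque [-0.04  1.04 -1.74] gap 0.038 q [ 0.52  0.24 -0.02  2.02 -0.27  0.52 -1.01]
```

```bash
python3 -c "
from station import arm
print(arm.sign_off())"
```

```text
the job is handed in; nothing more can be done
None
```

I pushed the tank home, put the refill cartridge on the tilted nipple, and handed the job in at 19.7 s with the arm still gripping it and pressing down.

**Tank:** It reached the stop, which pushed back with about 18 N. Its measured position, (0.543, -0.316), matched the predicted home position to within 1 mm. The last check, with the cartridge on, read 2 mm different (0.545). That fit was poorer because the cartridge hid part of the tank.

**Cartridge:** I took the white one with the blue flange, not the turquoise look-alike, and carried it over above the tap.

**Seating:**
- **Depth:** The cartridge slid about 1.4 mm in the grip during the press. Allowing for that, its mouth is about 6 mm above the nipple's origin, so the collar is nearly at the bottom.
- **Force:** Pressing peaked at about 41 N at the wrist. At hand-in the push was steady at about 18–20 N along the axis, with 3–5 N sideways.
- **Squareness:** The cartridge pivoted slightly in the grip and sits within about 0.02 rad of the nipple's axis.

**Not confirmed:** I could not see the clips. That both snapped over the lip is inferred from the mouth being well below the 11 mm snap height. I also did not take a last look at the bystander objects, though no unexpected contact force showed in the readings.

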